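# Ease the flask lid after screwing it home

## Robot

A 6-joint arm with a two-finger parallel gripper is mounted at the origin on the work surface. World frame = base frame: x ahead of the robot, y to its left, z up, the work surface at z = 0. Lengths are in m, angles in rad, forces in N, time in s.
With the tool pointing down it reaches from about 0.275 to 0.825 m from the base axis. Payload 4.9 kg.
Tool frame: the origin (TCP) lies on the centre line of the jaws, within the pads' length; the fingertips stand 11 mm ahead of it and the grasp point (between the pads) lies 8 mm behind it (nose_length is the distance from the TCP to the fingertips, in m); x points along the fingers, y is the direction in which the jaws open and shut, and the axes are right-handed (so a half turn about x gives the same grasp; the last joint's range is limited). The gripper opens to 85 mm and grips with 20 to 120 N. Pads are 22 mm wide; open, the fingers measure 114 mm over their backs; the gripper's body (76 mm by 85 mm) begins 54 mm behind the grasp point. The pads swing forward as they close: fully open they stand 13 mm farther back than shut.
Start: joints at [-1.276, 0.326, -0.193, 1.052, 0, 1.437], TCP at [0.229, -0.5, 0.242] pointing down, gripper open.
Joint ranges: [-2.65, 2.65], [-0.97, 1.79], [-1.3, 1.35], [-1.93, 2.1], [-1.47, 1.37], [-3.14, 3.14]. Speed limits (rad/s): [2.57, 2.57, 3.14, 3.14, 3.14, 3.14].

## Interface

Orientations are given as a rotation vector (axis times angle).
In Python, from station import * gives the robot as it stands. The module is installed in compiled form; this text tells all that it offers.
- The arm moves only by the shell command python3 -m handwheel 'ROWS' [FORCE]. ROWS is JSON, a list that holds one entry, the list of rows, each a list of 7 numbers: the shift along the tool's x, y, z in units of 0.25 m (1.0 is 0.25 m), then the turn, a rotation vector about the tool's x, y, z in units of pi rad (1.0 is pi rad), then the closure, from 0 (fully open) to 1 (shut). In form: [[[x, y, z, wx, wy, wz, jaw], ...]]. A call has 1 to 12 rows; each row is the pose to reach, as a shift and turn from the pose commanded when the call began, along the tool's axes at that moment, turning the shorter way round; what a row does not reach only later rows make up. A row lasts 1/10 s, in which the tool goes at most 50 mm and 8.59 degrees, less where a joint would pass 70% of its speed; a pose out of reach is approached as far as the arm can. A call with a number of a shift or a turn outside -1 to 1 is refused whole. A call with a gripper value outside its range is refused whole. The fingers move at their own pace and stop on an object; FORCE is the grip in N (left out, the last holds). Time passes only in rows, so rows that repeat a pose let the fingers close. It gives the time, the measured TCP pose, the force and the opening at its end, in the units of the state.
- observe(): the state, without advancing time (a new reading comes with each control period).
- camera(name): name is "side" or "top"; returns a dict with "pixels" (420x560x3 uint8, red, green, blue), "depth" (420x560 float32, m along the optical axis (not along the pixel's ray), 0 where there is no reading), "camera_matrix" (3x3 intrinsics, pixels), "k1" (the pictures are not rectified: a ray, as slopes to the right and down, at radius r is drawn at 1 + k1 r^2 times it, then the intrinsics apply), "extrinsics" (4x4, takes a point from camera to world coordinates). Camera axes: x right, y down, z forward; pixel columns grow to the right and rows downward; lengths in m; the calibration is good to about 2 mm. A picture is of the moment at which its call begins.
- hand_in(): hands the job in, once; it reports no verdict.
Trained networks look in a picture, given as the dict that the camera call returned (one of the last four; its "shot" number tells which), for a name from the list of things; names that differ only in an ending like _2 or _b are one class to them, and where a whole thing is asked for, a point or a joint stands for the part that bears it (a point fixed in the world has none). Each returns a list of dicts, best first, with "conf" (0 to 1); they miss things now and then, are a little off and sometimes report something else, mostly with a low value. They report only what shows in the picture. A call takes as long as a camera call. They do not tell look-alikes from the thing itself.
- look_for(label, picture): "pixel" ([column, row] in pixels, amid what is visible of it).
- cut_out(label, picture): "mask" (420x560 bool, what is visible of it) and "pixel" ([column, row] in pixels, amid what is visible of it).
The state is a dict: "time_s": time; "joint_positions": joint angles; "qd": joint speeds; "effort": joint torques, N m; "position": TCP position; "tool_rot": TCP orientation; "wrist_force": force on the tool from outside, world axes, zero at the start; "ft_torque": the same for the moment, N m; "finger_gap": finger opening in m.
Only numpy, scipy, OpenCV 4.12 (cv2) and the standard library are available. Lean on these libraries where they do the work, as an engineer would, in place of code of your own. Each camera call takes 0.05 s, during which the arm holds its last target.

## Task

A small wooden box is standing on top of the flask's cup lid: lift it off and stand it the right way up on the sill, clear of the flask. Then grip the cup lid and screw it on clockwise until it bottoms out, back it off a quarter turn so that it can vent and will not jam, and finish while still holding the lid there between the fingers. Leave the mug, the glass bowl and the spoon where they are.

Things in the scene. Friction and masses are not known exactly. Their poses are not given: they have to be found in the camera images.
- flask: yellow vacuum flask, 72 mm across, held upright in a round wooden holder (112 mm across, 30 mm high) that is screwed to the sill: it neither moves nor turns. Origin: centre of the holder's underside, on the sill; z up along the flask's axis. Its shoulder narrows above 104 mm and the flask proper ends 129 mm above the sill, where the cup lid begins. An upright rib on the flask's wall marks its +x side.
- cup_lid: plain steel cup lid on the flask, mouth down: a closed cylinder 60 mm across and 50 mm high, with one upright rib on its side (10 mm wide, 40 mm high, 6 mm proud) at the lid's own +x. Origin: centre of its underside, on the flask's axis, 130 mm above the sill when screwed fully home; its z points up. It is already started on the thread and stays on it; it rises 1.2 mm per rad of unscrewing. It takes about 0.1 N m to turn it, and it stays where it is left. 90 g.
- lid_turn (a joint): turn of the cup lid on its thread, rad: 0 = bottomed out (a hard stop; the lid's rib then stands straight above the flask's rib), growing as the lid is unscrewed (counter-clockwise seen from above). It starts 2.0 to 3.0 rad from the stop, at rest; a quarter turn is 1.57. It can be unscrewed to 4.5 at most.
- lid_top (a point): centre of the cup lid's flat top, 50 mm above the lid's origin; the wooden box stands on it at first
- wood_box: small closed wooden box with a sliding lid that stays shut (handle it as one solid block), 60 mm (its x) by 44 mm (its y) by 43 mm high, about 120 g, loose. Origin: centre of its underside; z up.
- mug: white enamel mug, loose, 80 mm across the rim and 80 mm high, with a handle at its +y. Origin: centre of its underside. Leave it alone.
- bowl: clear glass bowl, loose, 120 mm across the rim and 50 mm high. Origin: centre of its underside. Leave it alone.
- spoon: steel spoon lying on the sill, loose, 150 mm long along its own x. Origin: about the middle of its underside. Leave it alone.
Things that resemble listed ones, but are neither listed nor needed, are in the scene too. Of the things that look like the wood_box, the larger one is meant. There is more than one size of the flask; the one meant has the size given above.

How it is judged:
By the outcome, as a careful person would: the job done as asked, in the order asked, and still so for the second after the job is handed in, while the arm keeps its last pose, push and grip.
It also fails if it takes over 61 s, if anything falls off the work surface, if the arm or the gripper's body presses on something with over 40 N, if the wrist force passes 120 N, or if a joint passes its speed limit or range.

## Working session

There is one attempt and no reset: what is moved stays moved. The work goes in short steps, Python scripts to look and compute and a shell command to move; the robot and the scene stay as the last step left them, time stands still between calls to the robot, and variables do not carry over. Pictures are saved under pics/ and viewed, and the job is handed in when it is done.

```bash
mkdir -p pics; ls
cat > h.py <<'E'
from station import *
import numpy as np, cv2
from scipy.spatial.transform import Rotation as R
def pts(c,us,vs,ds):
    K=c["camera_matrix"];k1=c["k1"];us=np.asarray(us,float);vs=np.asarray(vs,float)
    p=np.stack([us,vs],-1).reshape(-1,1,2)
    n=cv2.undistortPoints(p,np.array(K,float),np.array([k1,0,0,0],float)).reshape(-1,2)
    d=np.asarray(ds,float).reshape(-1)
    P=np.c_[n*d[:,None],d]
    E=np.array(c["extrinsics"]);return P@E[:3,:3].T+E[:3,3]
def mpts(c,m):
    v,u=np.nonzero(m&(c["depth"]>0));return pts(c,u,v,c["depth"][v,u]),u,v
def save(c,n,s=1,crop=None):
    im=c["pixels"][:,:,::-1].copy()
    if crop: x0,y0,x1,y1=crop; im=im[y0:y1,x0:x1]
    if s!=1: im=cv2.resize(im,None,fx=s,fy=s,interpolation=cv2.INTER_CUBIC)
    cv2.imwrite("pics/"+n,im)
def proj(c,P):
    E=np.linalg.inv(np.array(c["extrinsics"]));P=np.atleast_2d(P)
    q=P@E[:3,:3].T+E[:3,3]
    r,_=cv2.Rodrigues(E[:3,:3]);o,_=cv2.projectPoints(P.astype(float),r,E[:3,3],np.array(c["camera_matrix"],float),np.array([c["k1"],0,0,0],float));return o.reshape(-1,2)
E
python3 - <<'E'
from h import *
print(observe())
for n in("side","top"):
    c=camera(n);save(c,n+"1.png")
    print(n,c["extrinsics"],c["camera_matrix"])
    for l in("flask","cup_lid","wood_box","mug","bowl","spoon"):
        for r in cut_out(l,c):
            P,u,v=mpts(c,r["mask"])
            print(l,round(r["conf"],2),np.round(r["pixel"]),r["mask"].sum(),np.round(np.median(P,0),3),np.round(np.percentile(P,2,axis=0),3),np.round(np.percentile(P,98,axis=0),3)) if len(P) else print(l,r["conf"],r["pixel"])
E
```

```text
pics
{'time_s': 0.0, 'joint_positions': array([-1.27621381e+00,  3.26940625e-01, -1.93586614e-01,  1.05201290e+00,
       -2.40794001e-05,  1.43658891e+00]), 'qd': array([ 0.00034992,  0.00143878, -0.00028804, -0.00015174, -0.00029853,
        0.00137873]), 'effort': array([ 7.69863564e-04, -4.43401444e+01,  2.62438470e+01,  1.55103381e-02,
       -1.51598329e-04, -1.91807914e-05]), 'position': array([ 0.228507  , -0.49965752,  0.24150257]), 'tool_rot': array([ 1.98500401,  0.43401759, -1.98533656]), 'wrist_force': array([ 0.50973311, -0.52523037, -0.35046293]), 'ft_torque': array([-0.02440253, -0.05756846,  0.00598359]), 'finger_gap': 0.08528012287152725}
side [[-0.84086713 -0.39583513  0.36913008  0.14980224]
 [-0.54083271  0.58799556 -0.60146589  0.75064343]
 [ 0.02103448 -0.70539051 -0.70850672  1.00123859]
 [ 0.          0.          0.          1.        ]] [[537.98566336   0.         277.86024332]
 [  0.         537.98566336 214.32926472]
 [  0.           0.           1.        ]]
flask 0.97 [319. 299.] 1627 [0.425 0.126 0.068] [0.397 0.088 0.004] [0.466 0.145 0.139]
flask 0.77
[... 1076 characters left out ...]
20.] 725 [0.563 0.083 0.031] [0.536 0.051 0.004] [0.626 0.151 0.186]
flask 0.57 [245. 264.] 561 [0.428 0.099 0.08 ] [0.397 0.071 0.003] [0.471 0.143 0.141]
cup_lid 0.77 [244. 260.] 214 [0.434 0.104 0.137] [0.413 0.085 0.122] [0.453 0.126 0.142]
wood_box 0.86 [242. 206.] 425 [0.583 0.103 0.226] [0.556 0.08  0.187] [0.617 0.129 0.231]
mug 0.9 [167. 207.] 788 [0.613 0.356 0.026] [ 0.557  0.305 -0.001] [0.65  0.394 0.082]
bowl 0.82 [390. 225.] 1208 [ 0.581 -0.343  0.023] [ 0.523 -0.39   0.001] [ 0.63  -0.282  0.053]
spoon 0.67 [311. 170.] 283 [ 0.743 -0.087  0.012] [ 0.707 -0.11  -0.001] [ 0.841 -0.056  0.023]
spoon 0.67 [242. 204.] 457 [0.584 0.104 0.226] [0.556 0.08  0.001] [0.666 0.133 0.231]
```

View pics/side1.png

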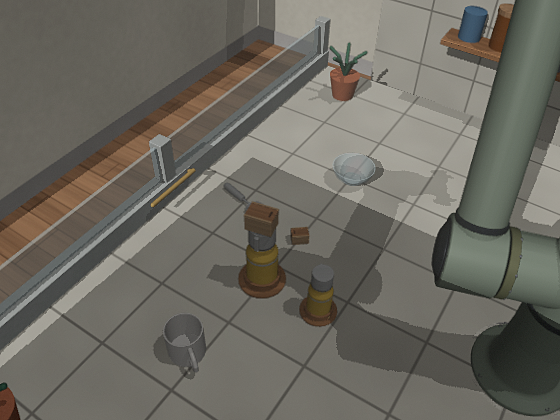

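View pics/top1.png

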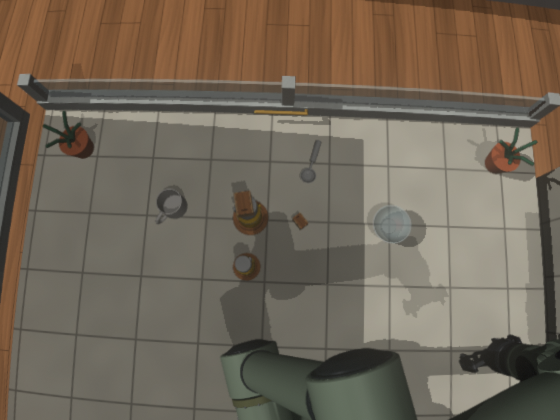

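Flasks: large one, with a box on its lid, at side (263,270), and a smaller one at (319,299). Boxes: large one on the lid at (260,220), and a small one on the sill at (301,237). By size, the ones meant are the flask at (263,270) and the box at (260,220). I'll check them in a crop and fit poses.

```bash
cat > fit.py <<'E'
from h import *
def top_rect(P,z0,z1):
    q=P[(P[:,2]>z0)&(P[:,2]<z1)]
    r=cv2.minAreaRect(q[:,:2].astype(np.float32)*1000); return r,len(q),q[:,2].mean()
E
python3 - <<'E'
from fit import *
for n in("side","top"):
    c=camera(n)
    v,u=np.nonzero(c["depth"]>0);P=pts(c,u,v,c["depth"][v,u])
    near=(abs(P[:,0]-.585)<.08)&(abs(P[:,1]-.105)<.08)
    Q=P[near]
    print(n,np.histogram(Q[:,2],bins=np.arange(-.005,.25,.005)))
    zt=np.percentile(Q[Q[:,2]>.2][:,2],80);print("ztop",zt)
    q=Q[abs(Q[:,2]-zt)<.004]; print(cv2.minAreaRect(q[:,:2].astype(np.float32)*1000),len(q))
    # holder top z~0.03, circle
    for a,b in((.025,.034),(.05,.10),(.135,.175)):
        q=Q[(Q[:,2]>a)&(Q[:,2]<b)]
        if len(q)>8: print(a,cv2.minEnclosingCircle(q[:,:2].astype(np.float32)*1000),np.linalg.lstsq(np.c_[2*q[:,:2],np.ones(len(q))],(q[:,:2]**2).sum(1),rcond=None)[0],len(q))
    save(c,n+"_crop.png",6,(220,190,320,300) if n=="side" else (210,170,310,270))
E
```

```text
side (array([ 873, 1058,  360,  129,   49,   46,  134,  114,   39,   43,   39,
         45,   46,   42,   44,   48,   47,   39,   45,   42,   52,   67,
         90,   88,   76,   44,   39,   13,   28,   47,   39,   46,   46,
         40,   42,   46,   51,   53,   56,   50,   65,   50,   54,   57,
         60,  115,  406,    3,    0,    0]), array([-0.005,  0.   ,  0.005,  0.01 ,  0.015,  0.02 ,  0.025,  0.03 ,
        0.035,  0.04 ,  0.045,  0.05 ,  0.055,  0.06 ,  0.065,  0.07 ,
        0.075,  0.08 ,  0.085,  0.09 ,  0.095,  0.1  ,  0.105,  0.11 ,
        0.115,  0.12 ,  0.125,  0.13 ,  0.135,  0.14 ,  0.145,  0.15 ,
        0.155,  0.16 ,  0.165,  0.17 ,  0.175,  0.18 ,  0.185,  0.19 ,
        0.195,  0.2  ,  0.205,  0.21 ,  0.215,  0.22 ,  0.225,  0.23 ,
        0.235,  0.24 ,  0.245]))
ztop 0.22732376334513382
((585.8277587890625, 107.57421875), (61.009849548339844, 47.81660079956055), 10.97905158996582) 480
0.025 ((585.1029052734375, 106.39464569091797), 43.0805549621582) [ 0.58668802  0.1042435  -0.35353954] 239
0.05 ((585.634765625, 106.87332916259766), 36.3680419921875) [ 0.
[... 639 characters left out ...]
0.11 ,
        0.115,  0.12 ,  0.125,  0.13 ,  0.135,  0.14 ,  0.145,  0.15 ,
        0.155,  0.16 ,  0.165,  0.17 ,  0.175,  0.18 ,  0.185,  0.19 ,
        0.195,  0.2  ,  0.205,  0.21 ,  0.215,  0.22 ,  0.225,  0.23 ,
        0.235,  0.24 ,  0.245]))
ztop 0.2281169641102058
((586.4996948242188, 104.6841049194336), (57.49960708618164, 44.389495849609375), 11.866544723510742) 318
0.025 ((587.7477416992188, 101.8958969116211), 42.58184051513672) [ 0.58898622  0.10238777 -0.3557725 ] 87
0.05 ((587.0496826171875, 98.3661117553711), 38.37308883666992) [ 0.59019691  0.10266358 -0.35748589] 76
0.135 ((584.370849609375, 103.76140594482422), 32.4667854309082) [ 0.59074154  0.10375382 -0.35871216] 50
```

View pics/side_crop.png

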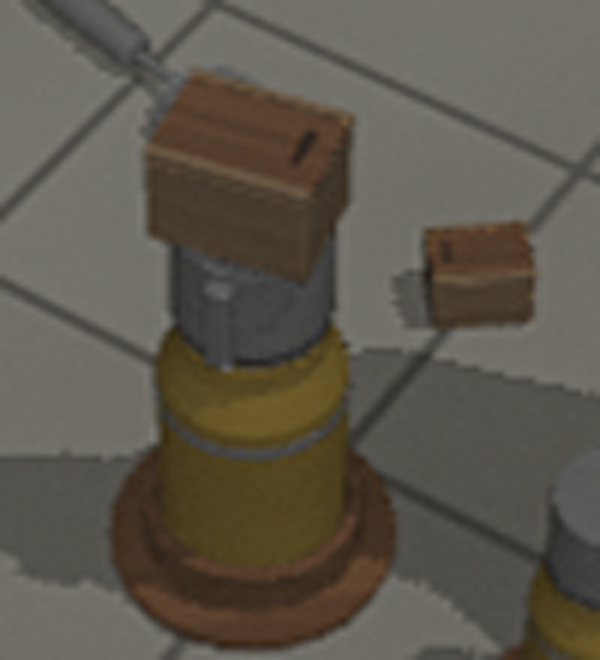

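View pics/top_crop.png

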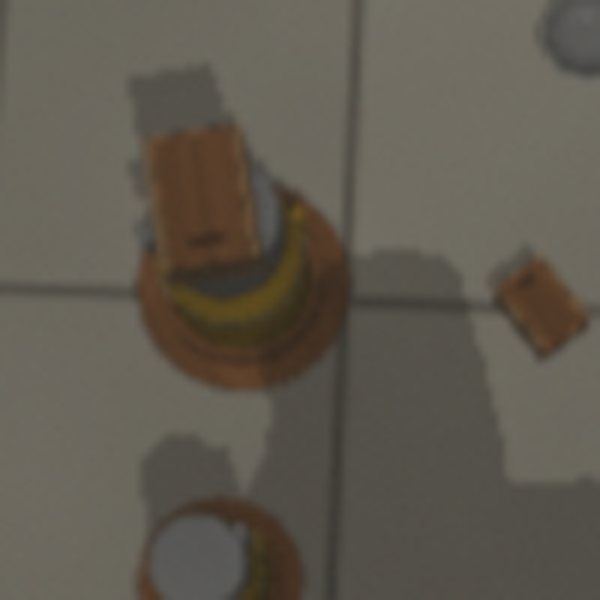

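```bash
cat > go.py <<'E'
from h import *
def jawyaw():
    s=observe();M=R.from_rotvec(s["tool_rot"]).as_matrix()
    return s,M
def plan(p,yaw=None):
    "yaw: world angle of the jaw line (deg), tool down; mod 180 both printed"
    s,M=jawyaw();d=M.T@(np.array(p)-s["position"])/.25
    print("pos",s["position"].round(4),"jaw yaw",np.degrees(np.arctan2(M[1,1],M[0,1])).round(1),"q",s["joint_positions"].round(3))
    print("shift",d.round(4))
    if yaw is not None:
        for k in(0,180):
            a=np.radians(yaw+k);x=np.array([0,0,-1.]);y=np.array([np.cos(a),np.sin(a),0]);z=np.cross(x,y)
            print("turn",k,(R.from_matrix(M.T@np.c_[x,y,z]).as_rotvec()/np.pi).round(4))
E
python3 - <<'E'
from go import *
print(jawyaw()[1].round(3)); plan([.586,.106,.29],101.4)
E
```

```text
[[-0.     0.416 -0.91 ]
 [-0.    -0.91  -0.416]
 [-1.    -0.     0.   ]]
pos [ 0.2287 -0.5002  0.2423] jaw yaw -65.4 q [-1.276  0.326 -0.193  1.052 -0.     1.437]
shift [-0.1909 -1.6113 -2.308 ]
turn 0 [-0.9269 -0.      0.    ]
turn 180 [0.0731 0.     0.    ]
```

```bash
python3 -m handwheel '[[[-0.3,-0.65,-0.95,-0.38,0,0,0],[-0.3,-0.65,-0.95,-0.38,0,0,0],[-0.3,-0.65,-0.95,-0.38,0,0,0],[-0.3,-0.65,-0.95,-0.38,0,0,0],[-0.3,-0.65,-0.95,-0.38,0,0,0],[-0.3,-0.65,-0.95,-0.38,0,0,0],[-0.3,-0.65,-0.95,-0.38,0,0,0],[-0.3,-0.65,-0.95,-0.38,0,0,0]]]' 60
python3 - <<'E'
from go import *
plan([.586,.106,.30],101.4)
E
```

```text
time_s: 1.6
position: [0.3782, -0.2523, 0.3181]
tool_rot: [1.163, 1.236, -1.163]
wrist_force: [-0.3, -0.3, 0.4]
finger_gap: 0.0858
pos [ 0.3782 -0.2523  0.3181] jaw yaw 3.5 q [-0.751  0.103 -0.283  1.183 -0.     0.758]
shift [ 0.0715  0.918  -1.3793]
turn 0 [-5.437e-01  6.000e-04  1.000e-04]
turn 180 [ 4.563e-01  1.000e-04 -6.000e-04]
```

```bash
python3 -m handwheel '[[[0.04,0.65,-0.98,-0.544,0,0,0],[0.04,0.65,-0.98,-0.544,0,0,0],[0.04,0.65,-0.98,-0.544,0,0,0],[0.04,0.65,-0.98,-0.544,0,0,0],[0.04,0.65,-0.98,-0.544,0,0,0],[0.04,0.65,-0.98,-0.544,0,0,0],[0.04,0.65,-0.98,-0.544,0,0,0],[0.04,0.65,-0.98,-0.544,0,0,0],[0.04,0.65,-0.98,-0.544,0,0,0],[0.04,0.65,-0.98,-0.544,0,0,0],[0.04,0.65,-0.98,-0.544,0,0,0],[0.04,0.65,-0.98,-0.544,0,0,0]]]'
python3 - <<'E'
from go import *
plan([.586,.106,.30],101.4)
E
```

```text
time_s: 2.8
position: [0.5267, -0.0005, 0.3073]
tool_rot: [-0.152, 1.565, 0.152]
wrist_force: [0.1, 1.1, -0.8]
finger_gap: 0.0857
pos [ 5.267e-01 -5.000e-04  3.073e-01] jaw yaw 101.1 q [-0.141  0.248 -0.133  1.19  -0.    -0.335]
shift [0.0292 0.3724 0.3148]
turn 0 [-0.0016  0.      0.    ]
turn 180 [ 0.9984  0.     -0.    ]
```

```bash
python3 -m handwheel '[[[0.03,0.372,0.315,-0.0015,0,0,0],[0.03,0.372,0.315,-0.0015,0,0,0],[0.03,0.372,0.315,-0.0015,0,0,0],[0.03,0.372,0.315,-0.0015,0,0,0],[0.03,0.372,0.315,-0.0015,0,0,0]]]'
python3 - <<'E'
from go import *
c=camera("side");save(c,"side2.png",4,(200,120,340,260))
plan([.586,.106,.201],101.4)
E
```

```text
time_s: 3.3
position: [0.5862, 0.1058, 0.2994]
tool_rot: [-0.154, 1.566, 0.153]
wrist_force: [-0.5, 0.2, -0.1]
finger_gap: 0.0859
pos [0.5861 0.1052 0.2997] jaw yaw 101.1 q [ 0.054  0.385  0.04   1.226 -0.    -0.141]
shift [0.3946 0.0034 0.0005]
turn 0 [-0.0014 -0.0002  0.0001]
turn 180 [9.986e-01 1.000e-04 4.000e-04]
```

View pics/side2.png

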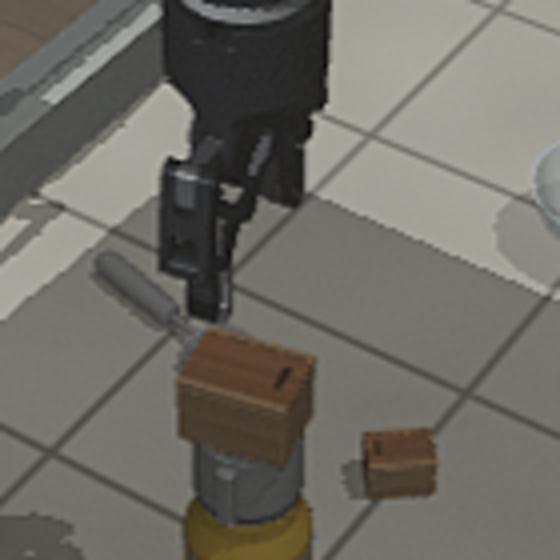

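The picture shows the open fingers above the large box, straddling its sides, with the rib of the lid at about (257,238) full-frame. I'll descend and grip.

```bash
python3 -m handwheel '[[[0.2,0.002,0,0,0,0,0],[0.3,0.003,0,0,0,0,0],[0.392,0.003,0,0,0,0,0],[0.392,0.003,0,0,0,0,0],[0.392,0.003,0,0,0,0,1],[0.392,0.003,0,0,0,0,1],[0.392,0.003,0,0,0,0,1],[0.392,0.003,0,0,0,0,1],[0.392,0.003,0,0,0,0,1],[0.392,0.003,0,0,0,0,1],[0.392,0.003,0,0,0,0,1]]]' 50
python3 - <<'E'
from go import *
plan([.586,.106,.201],101.4); print(observe()["finger_gap"])
E
```

```text
time_s: 4.45
position: [0.5874, 0.1063, 0.2036]
tool_rot: [-0.153, 1.562, 0.152]
wrist_force: [-0.4, -0.4, 6.8]
finger_gap: 0.0435
pos [0.5874 0.1063 0.2036] jaw yaw 101.2 q [ 0.056  0.437 -0.128  1.002 -0.    -0.139]
shift [ 0.0104  0.     -0.0057]
turn 0 [-0.0013  0.001   0.0003]
turn 180 [ 9.987e-01  5.000e-04 -1.500e-03]
0.04347780156048968
```

```bash
python3 -m handwheel '[[[-0.04,0,0,0,0,0,1],[-0.15,0,0,0,0,0,1],[-0.35,0,0,0,0,0,1],[-0.35,0,0,0,0,0,1]]]' 50
python3 - <<'E'
from go import *
c=camera("side");save(c,"side3.png",4,(200,120,340,260))
c=camera("top");save(c,"top3.png",6,(210,170,310,270))
plan([.46,-.12,.25],101.2); print(observe()["finger_gap"])
E
```

```text
time_s: 4.85
position: [0.5894, 0.1067, 0.2966]
tool_rot: [-0.153, 1.554, 0.153]
wrist_force: [0.9, 0.3, -0.5]
finger_gap: 0.0432
pos [0.5871 0.1065 0.2909] jaw yaw 101.2 q [ 0.056  0.387  0.021  1.202  0.    -0.139]
shift [ 0.1619 -0.7903 -0.6747]
turn 0 [-0.0002  0.001   0.0001]
turn 180 [ 9.998e-01  2.000e-04 -1.600e-03]
0.043151832733513744
```

View pics/side3.png

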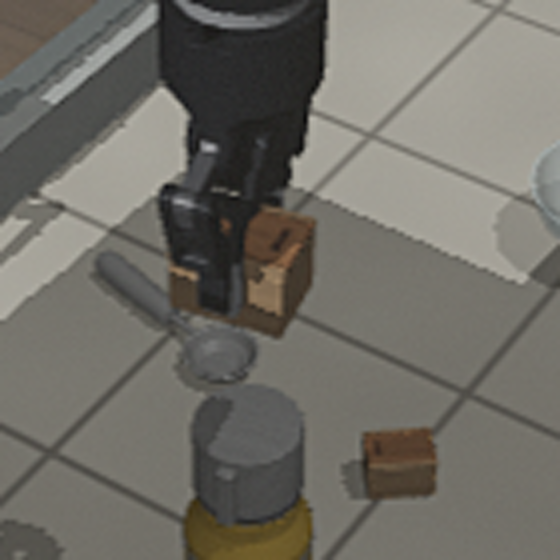

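The box is held level (side view, about (262,187)), and the lid is clear at (262,234). Moving it to the free sill.

```bash
python3 -m handwheel '[[[0,-0.12,-0.1,0,0,0,1],[0.16,-0.79,-0.675,0,0.0006,0,1],[0.16,-0.79,-0.675,0,0.0006,0,1],[0.16,-0.79,-0.675,0,0.0006,0,1],[0.16,-0.79,-0.675,0,0.0006,0,1],[0.16,-0.79,-0.675,0,0.0006,0,1],[0.16,-0.79,-0.675,0,0.0006,0,1],[0.16,-0.79,-0.675,0,0.0006,0,1]]]' 50
python3 - <<'E'
from go import *
c=camera("side");save(c,"side4.png")
v,u=np.nonzero(c["depth"]>0);P=pts(c,u,v,c["depth"][v,u])
q=P[(abs(P[:,0]-.46)<.05)&(abs(P[:,1]+.12)<.05)&(P[:,2]>.1)&(P[:,2]<.26)]
print(np.percentile(q[:,2],[0,1,5,50]))
plan([.46,-.12,.021],101.2); print(observe()["finger_gap"],observe()["wrist_force"])
E
```

```text
time_s: 5.75
position: [0.4582, -0.1199, 0.2483]
tool_rot: [-0.151, 1.569, 0.153]
wrist_force: [-0.4, -0.4, -0.9]
finger_gap: 0.0432
[0.22803235 0.22905273 0.23098023 0.24603883]
pos [ 0.4588 -0.1195  0.2487] jaw yaw 101.2 q [-4.100e-01  1.840e-01 -3.670e-01  1.023e+00 -1.000e-03 -6.050e-01]
shift [ 0.9106 -0.0041  0.0067]
turn 0 [-0.0002 -0.0009 -0.0004]
turn 180 [ 9.998e-01 -6.000e-04  1.300e-03]
0.04333533080047391 [-0.47026531  0.40524817 -0.73477333]
```

View pics/side4.png

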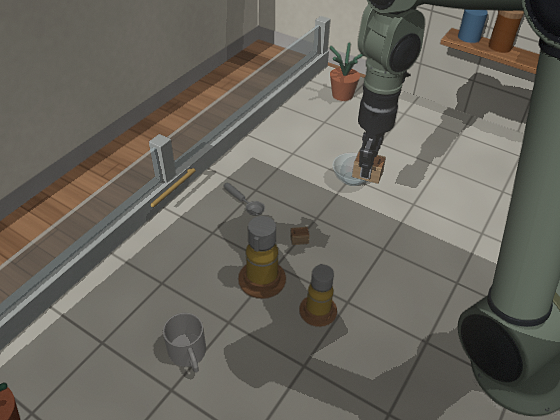

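The box hangs over free sill (about (369,168), in front of the bowl only in projection). Box bottom is about 20 mm below the TCP.

```bash
python3 -m handwheel '[[[0.2,0,0,0,0,0,1],[0.4,0,0,0,0,0,1],[0.6,0,0,0,0,0,1],[0.78,0,0,0,0,0,1],[0.87,0,0,0,0,0,1],[0.895,0,0,0,0,0,1],[0.91,0,0,0,0,0,1],[0.916,0,0,0,0,0,1],[0.916,0,0,0,0,0,1]]]' 50
python3 - <<'E'
from go import *
plan([.46,-.12,.020],101.2); print(observe()["finger_gap"],observe()["wrist_force"])
E
```

```text
time_s: 6.7
position: [0.4599, -0.1204, 0.0214]
tool_rot: [-0.154, 1.565, 0.152]
wrist_force: [-0.2, 0.8, -1.3]
finger_gap: 0.0435
pos [ 0.4599 -0.1204  0.0214] jaw yaw 101.2 q [-0.411  0.472 -0.65   0.448 -0.001 -0.606]
shift [0.0057 0.0015 0.0008]
turn 0 [-0.0001  0.0001  0.0004]
turn 180 [ 9.999e-01  7.000e-04 -1.000e-04]
0.043459369727309884 [-0.22715621  0.84721985 -1.26864587]
```

```bash
python3 -m handwheel '[[[0.006,0,0,0,0,0,1],[0.010,0,0,0,0,0,1],[0.010,0,0,0,0,0,1]]]' 50
```

```text
time_s: 7.0
position: [0.4598, -0.1206, 0.0206]
tool_rot: [-0.154, 1.564, 0.152]
wrist_force: [-4.8, 4.0, 20.7]
finger_gap: 0.0433
```

```bash
python3 -m handwheel '[[[-0.006,0,0,0,0,0,1],[-0.006,0,0,0,0,0,0],[-0.006,0,0,0,0,0,0],[-0.006,0,0,0,0,0,0],[-0.006,0,0,0,0,0,0],[-0.1,0,0,0,0,0,0],[-0.3,0,0,0,0,0,0],[-0.5,0,0,0,0,0,0],[-0.7,0,0,0,0,0,0],[-0.96,0,0,0,0,0,0],[-0.96,0,0,0,0,0,0]]]' 50
python3 - <<'E'
from go import *
for n in("side","top"):
    c=camera(n);save(c,n+"5.png")
    save(c,n+"5c.png",6,(215,195,315,295) if n=="side" else (210,170,310,270))
    np.savez(n+"5.npz",**{k:c[k] for k in("pixels","depth","camera_matrix","k1","extrinsics")})
    v,u=np.nonzero(c["depth"]>0);P=pts(c,u,v,c["depth"][v,u])
    q=P[np.hypot(P[:,0]-.587,P[:,1]-.104)<.06]
    z=q[q[:,2]>.17];m=np.median(z[:,2]);t=z[abs(z[:,2]-m)<.004]
    print(n,"lidtop",m,len(t),cv2.minEnclosingCircle(t[:,:2].astype(np.float32)*1000))
    q=P[(abs(P[:,0]-.46)<.05)&(abs(P[:,1]+.12)<.06)&(P[:,2]>.035)&(P[:,2]<.055)]
    print("box",len(q),np.median(q[:,2]) ,cv2.minAreaRect(q[:,:2].astype(np.float32)*1000))
plan([.587,.104,.25],10)
E
```

```text
time_s: 8.1
position: [0.4613, -0.121, 0.2631]
tool_rot: [-0.156, 1.56, 0.15]
wrist_force: [0.9, 0.3, -0.1]
finger_gap: 0.0855
side lidtop 0.18322950300753849 482 ((587.2103271484375, 105.85798645019531), 33.97117233276367)
box 382 0.0435453979083425 ((458.18914794921875, -120.36729431152344), (60.865447998046875, 52.394351959228516), 12.423466682434082)
top lidtop 0.18413101998635084 331 ((587.2880859375, 101.84432220458984), 29.564128875732422)
box 0 nan ((0.0, 0.0), (0.0, 0.0), 0.0)
pos [ 0.4607 -0.1208  0.2606] jaw yaw 101.2 q [-4.110e-01  1.740e-01 -3.480e-01  1.045e+00 -1.000e-03 -6.060e-01]
shift [0.0418 0.7845 0.6696]
turn 0 [5.064e-01 1.600e-03 1.000e-04]
turn 180 [-4.936e-01 -1.000e-04  1.600e-03]
  return _methods._mean(a, axis=axis, dtype=dtype,
  ret = ret.dtype.type(ret / rcount)
```

View pics/side5.png

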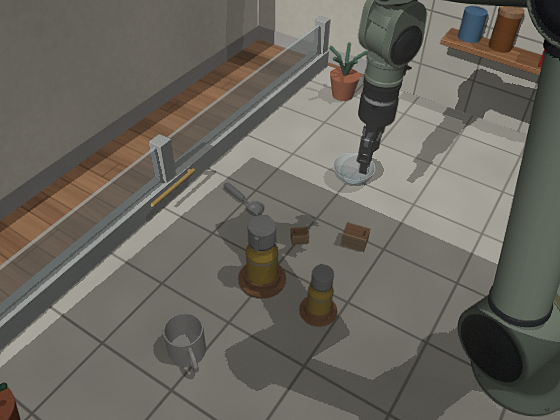

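View pics/side5c.png

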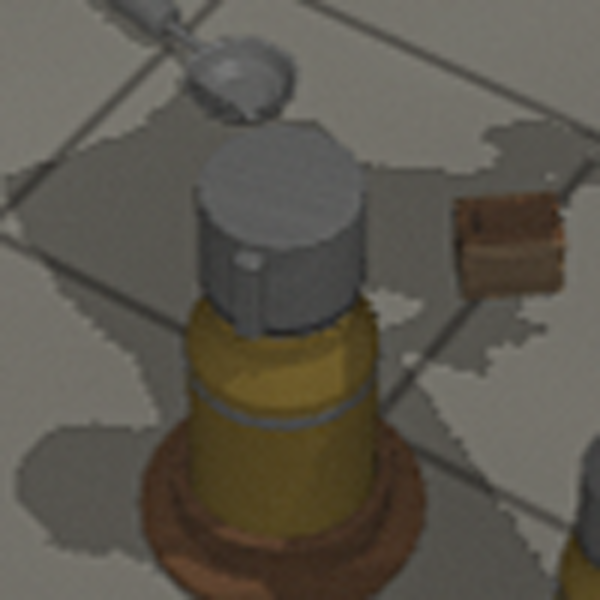

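View pics/top5c.png

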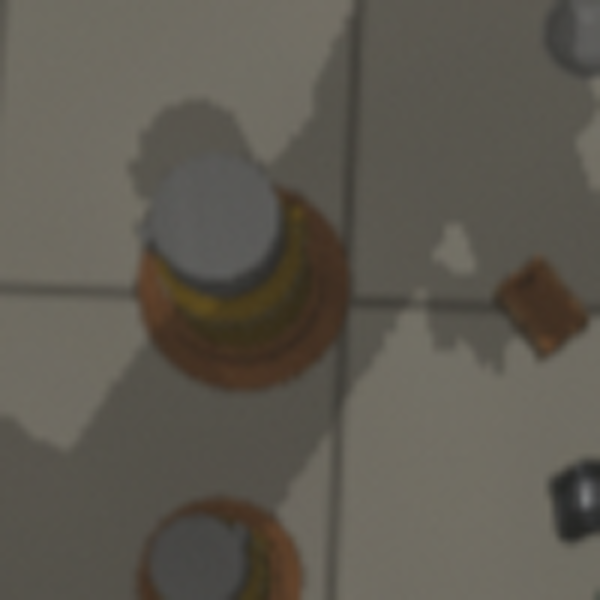

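Run:
```python
from h import *
s=dict(np.load("side5.npz"));t=dict(np.load("top5.npz"))
A=np.array([.587,.104])
print(proj(s,[.587,.104,.1835]),proj(t,[.587,.104,.1835]))
for a in range(70,140,6):
    r=np.radians(a);d=np.array([np.cos(r),np.sin(r)])
    print(a,[proj(s,[*(A+.034*d),z])[0].round(1) for z in(.135,.155,.175)])
for a in range(-80,20,10):
    r=np.radians(a);d=np.array([np.cos(r),np.sin(r)])
    print(a,[proj(t,[*(A+.039*d),z])[0].round(1) for z in(.04,.07,.1)])
```

```text
[[261.14676461 225.53983607]] [[244.4426261  205.47741491]]
70 [array([248.3, 248. ]), array([248.1, 241.7]), array([248. , 235.3])]
76 [array([249.3, 249. ]), array([249.2, 242.7]), array([249. , 236.3])]
82 [array([250.5, 249.8]), array([250.3, 243.6]), array([250.2, 237.2])]
88 [array([251.8, 250.6]), array([251.6, 244.4]), array([251.5, 238. ])]
94 [array([253.2, 251.3]), array([253.1, 245.1]), array([252.9, 238.7])]
100 [array([254.7, 251.9]), array([254.6, 245.6]), array([254.5, 239.2])]
106 [array([256.2, 252.4]), array([256.1, 246.1]), array([256.1, 239.7])]
112 [array([257.8, 252.7]), array([257.8, 246.4]), array([257.7, 240. ])]
118 [array([259.5, 252.9]), array([259.5, 246.6]), array([259.4, 240.2])]
124 [array([261.2, 252.9]), array([261.2, 246.7]), array([261.2, 240.3])]
130 [array([262.9, 252.9]), array([262.9, 246.6]), array([262.9, 240.2])]
136 [array([264.5, 252.7]), array([264.5, 246.4]), array([264.6, 240. ])]
-80 [array([261.1, 213.4]), array([260.6, 211.5]), array([260.1, 209.6])]
-70 [array([260.6, 211.3]), array([260.2, 209.4]), array([259.6, 207.3])]
-60 [array([259.8, 209.3]), array([259.3, 207.3]), array([258.8, 205.2])]
-50 [array([258.6, 207.4]), array([258.1, 205.4]), array([257.5, 203.3])]
-40 [array([257.1, 205.8]), array([256.6, 203.8]), array([256. , 201.7])]
-30 [array([255.4, 204.5]), array([254.8, 202.5]), array([254.2, 200.3])]
-20 [array([253.4, 203.5]), array([252.8, 201.5]), array([252.1, 199.3])]
-10 [array([251.3, 202.9]), array([250.6, 200.8]), array([249.9, 198.6])]
0 [array([249.1, 202.6]), array([248.4, 200.5]), array([247.6, 198.3])]
10 [array([246.9, 202.7]), array([246.1, 200.6]), array([245.3, 198.4])]
```

Box stands upright at (356,236), top at z 0.0435, clear of everything. Lid: axis (0.587, 0.104), top 0.1835, rib at about 105° (pixel (256,240)), and the flask's rib at about −60°. So the lid is about 2.9 rad from the stop. I'll put the jaws at 195°, which is 90° from the rib and leaves the last joint room.

```bash
python3 -m handwheel '[[[0,0.785,0.67,-0.521,0,0,0],[0,0.785,0.67,-0.521,0,0,0],[0,0.785,0.67,-0.521,0,0,0],[0,0.785,0.67,-0.521,0,0,0],[0,0.785,0.67,-0.521,0,0,0],[0,0.785,0.67,-0.521,0,0,0],[0,0.785,0.67,-0.521,0,0,0],[0,0.785,0.67,-0.521,0,0,0],[0,0.785,0.67,-0.521,0,0,0],[0,0.785,0.67,-0.521,0,0,0],[0,0.785,0.67,-0.521,0,0,0],[0,0.785,0.67,-0.521,0,0,0]]]' 60
python3 - <<'E'
from go import *
plan([.587,.104,.155],195)
E
```

```text
time_s: 9.4
position: [0.5844, 0.1048, 0.2551]
tool_rot: [-1.396, 1.079, 1.403]
wrist_force: [0.2, 0.4, 0.1]
finger_gap: 0.0853
pos [0.5844 0.1048 0.2551] jaw yaw -165.1 q [ 0.053  0.405 -0.044  1.128 -0.    -1.778]
shift [ 0.4002 -0.0115 -0.0061]
turn 0 [-0.0004  0.0003 -0.0018]
turn 180 [ 9.996e-01 -2.800e-03 -4.000e-04]
```

```bash
python3 -m handwheel '[[[0,-0.011,-0.006,0,0,0,0],[0.1,-0.011,-0.006,0,0,-0.001,0],[0.2,-0.011,-0.006,0,0,-0.001,0],[0.3,-0.011,-0.006,0,0,-0.001,0],[0.4,-0.011,-0.006,0,0,-0.001,0],[0.4,-0.011,-0.006,0,0,-0.001,0]]]' 60
python3 - <<'E'
from go import *
plan([.587,.104,.155],195);print(observe()["wrist_force"])
c=camera("side");save(c,"side6.png",5,(200,170,320,280))
c=camera("top");save(c,"top6.png",6,(210,170,310,270))
E
```

```text
time_s: 10.0
position: [0.5854, 0.1038, 0.1533]
tool_rot: [-1.394, 1.08, 1.402]
wrist_force: [-1.7, 0.9, -1.0]
finger_gap: 0.0859
pos [0.5854 0.1038 0.1533] jaw yaw -165.2 q [ 0.051  0.482 -0.193  0.902  0.    -1.778]
shift [-0.0067 -0.0063 -0.0009]
turn 0 [-0.001   0.0005 -0.002 ]
turn 180 [ 9.99e-01 -3.10e-03 -8.00e-04]
[-1.67996518  0.88239906 -0.98342352]
```

View pics/side6.png

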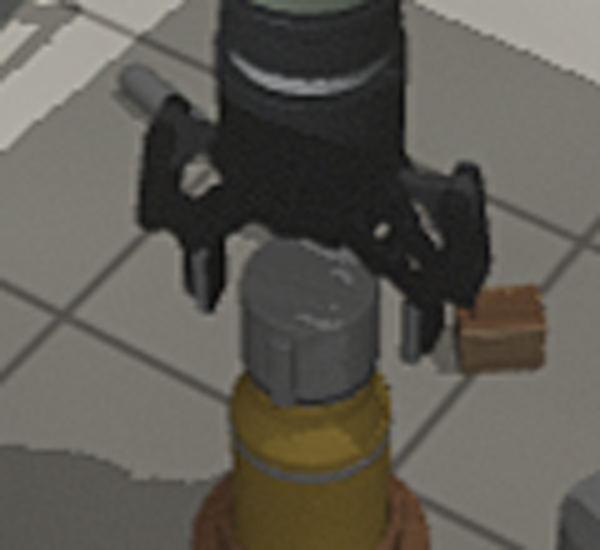

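Open fingers straddle the lid, with the rib (about (257,243)) facing the camera between them. Gripping.

```bash
python3 -m handwheel '[[[0,0,0,0,0,0,1],[0,0,0,0,0,0,1],[0,0,0,0,0,0,1],[0,0,0,0,0,0,1],[0,0,0,0,0,0,1],[0,0,0,0,0,0,1]]]' 60
python3 - <<'E'
from go import *
plan([.587,.104,.153],195);s,M=jawyaw();print(s["finger_gap"],s["ft_torque"],"tool F",M.T@s["wrist_force"])
E
```

```text
time_s: 10.7
position: [0.5876, 0.1037, 0.1596]
tool_rot: [-1.4, 1.074, 1.397]
wrist_force: [-6.0, -1.6, 9.7]
finger_gap: 0.0588
pos [0.5876 0.1037 0.1596] jaw yaw -165.1 q [ 5.10e-02  4.74e-01 -1.88e-01  9.07e-01 -1.00e-03 -1.78e+00]
shift [0.0265 0.0019 0.0019]
turn 0 [-0.0005 -0.0003  0.0003]
turn 180 [9.995e-01 5.000e-04 5.000e-04]
0.058773395636681595 [-0.34887404  1.21840641 -0.00795605] tool F [-9.6686826   6.22920951 -0.05352245]
```

```bash
python3 -m handwheel '[[[-0.025,-0.008,-0.002,0,0,0,1],[-0.025,-0.008,-0.002,0,0,0,1],[-0.024,-0.008,-0.002,0.047,0,0,1],[-0.023,-0.008,-0.002,0.094,0,0,1],[-0.023,-0.008,-0.002,0.14,0,0,1],[-0.022,-0.008,-0.002,0.187,0,0,1],[-0.021,-0.008,-0.002,0.23,0,0,1],[-0.021,-0.008,-0.002,0.25,0,0,1],[-0.021,-0.008,-0.002,0.25,0,0,1]]]' 60
cat > st.py <<'E'
from go import *
plan([.5875,.104,.157],195);s,M=jawyaw();print(s["finger_gap"],s["ft_torque"].round(2),"tool F",(M.T@s["wrist_force"]).round(1),"tool T",(M.T@s["ft_torque"]).round(2))
E
python3 st.py
```

```text
time_s: 11.6
position: [0.5876, 0.1034, 0.16]
tool_rot: [-0.814, 1.419, 0.816]
wrist_force: [-2.0, -2.2, -19.6]
finger_gap: 0.0578
pos [0.5876 0.1034 0.16  ] jaw yaw 149.9 q [ 0.051  0.479 -0.18   0.918 -0.001 -0.995]
shift [0.0119 0.0014 0.002 ]
turn 0 [-0.2505 -0.0007 -0.0018]
turn 180 [ 0.7495 -0.0022  0.0008]
0.057788048030796485 [-0.65  0.16 -0.09] tool F [19.6  0.5 -2.8] tool T [ 0.09  0.64 -0.18]
```

Run:
```python
from h import *
c=camera("side");save(c,"side7.png",5,(200,170,320,280))
c=camera("top");save(c,"top7.png",6,(210,170,310,270))
```

```text
(no output)
```

View pics/side7.png

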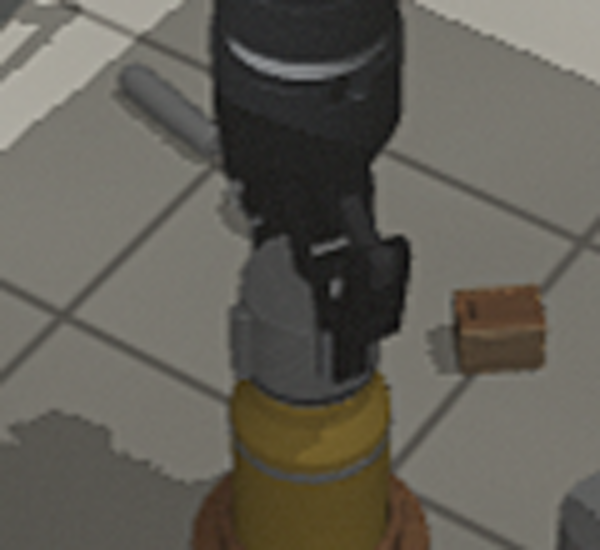

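View pics/top7.png

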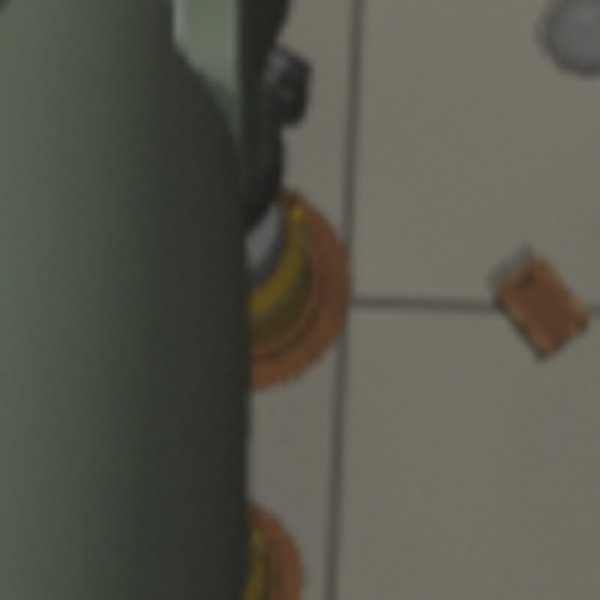

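Lid turned with the fingers: its rib is now at the left edge, (248,238), and the flask rib shows at (259,206) in the top view. Continuing.

```bash
python3 -m handwheel '[[[0.008,0,0,0.04,0,0,1],[0.009,0,0,0.085,0,0,1],[0.010,0,0,0.13,0,0,1],[0.010,0,0,0.175,0,0,1],[0.011,0,0,0.22,0,0,1],[0.012,0,0,0.265,0,0,1],[0.012,0,0,0.31,0,0,1],[0.013,0,0,0.355,0,0,1],[0.014,0,0,0.4,0,0,1],[0.014,0,0,0.4,0,0,1]]]' 60
python3 st.py
```

```text
time_s: 12.7
position: [0.5872, 0.1034, 0.1582]
tool_rot: [0.165, 1.569, -0.168]
wrist_force: [-6.8, -3.1, -13.6]
finger_gap: 0.0583
pos [0.5872 0.1034 0.1582] jaw yaw 77.9 q [ 0.051  0.48  -0.183  0.913 -0.001  0.263]
shift [0.0048 0.0027 0.0005]
turn 0 [-0.6508 -0.0018 -0.001 ]
turn 180 [ 0.3492 -0.0009  0.0016]
0.058262974743958126 [-0.95  1.48 -0.1 ] tool F [13.7 -4.5 -5.9] tool T [ 0.1   1.25 -1.24]
```

```bash
python3 -m handwheel '[[[0.006,0.01,0.01,0.04,0,0,1],[0.007,0.01,0.01,0.08,0,0,1],[0.008,0.01,0.01,0.12,0,0,1],[0.009,0.01,0.01,0.16,0,0,1],[0.010,0.01,0.01,0.19,0,0,1],[0.010,0.01,0.01,0.19,0,0,1]]]' 60
python3 st.py
```

```text
time_s: 13.3
position: [0.5874, 0.1037, 0.1569]
tool_rot: [0.626, 1.484, -0.64]
wrist_force: [-17.1, -8.8, 1.0]
finger_gap: 0.0584
pos [0.5874 0.1037 0.1569] jaw yaw 43.7 q [ 0.053  0.485 -0.178  0.918 -0.005  0.862]
shift [-0.0003  0.0011 -0.0007]
turn 0 [-8.408e-01 -4.800e-03 -1.000e-04]
turn 180 [ 1.592e-01 -1.000e-04  3.600e-03]
0.058443211109169564 [-1.99  3.97 -0.17] tool F [ -0.8 -18.5  -5.4] tool T [ 0.17  1.31 -4.25]
```

```bash
python3 -m handwheel '[[[0,-0.008,-0.005,0,0,0,1],[0,-0.013,-0.008,0.015,0,0,1],[0,-0.013,-0.008,0.03,0,0,1],[0,-0.013,-0.008,0.03,0,0,1]]]' 60
python3 st.py
```

```text
time_s: 13.7
position: [0.587, 0.1036, 0.1571]
tool_rot: [0.701, 1.455, -0.708]
wrist_force: [-8.0, -5.8, -6.4]
finger_gap: 0.058
pos [0.587  0.1036 0.1571] jaw yaw 38.3 q [ 0.052  0.479 -0.187  0.908 -0.003  0.955]
shift [0.0003 0.0024 0.    ]
turn 0 [-8.705e-01 -2.000e-03  6.000e-04]
turn 180 [0.1295 0.0004 0.0014]
0.05804669768944872 [-1.38  2.02 -0.09] tool F [ 6.4 -9.9 -0.4] tool T [ 0.09  0.17 -2.44]
```

```bash
python3 -m handwheel '[[[0.001,-0.006,0,0.015,0,0,1],[0.001,-0.006,0,0.03,0,0,1],[0.001,-0.006,0,0.03,0,0,1]]]' 60
python3 st.py; python3 -m handwheel '[[[0.001,0,0,0.015,0,0,1],[0.001,0,0,0.03,0,0,1],[0.001,0,0,0.03,0,0,1]]]' 60
python3 st.py
```

```text
time_s: 14.0
position: [0.5868, 0.1037, 0.1571]
tool_rot: [0.767, 1.43, -0.771]
wrist_force: [-6.5, -5.6, -8.4]
finger_gap: 0.0584
pos [0.5868 0.1037 0.1571] jaw yaw 33.4 q [ 0.052  0.477 -0.19   0.905 -0.002  1.039]
shift [0.0004 0.0029 0.0005]
turn 0 [-8.975e-01 -9.000e-04  7.000e-04]
turn 180 [0.1025 0.0005 0.0007]
0.05835674265234139 [-1.21  1.49  3.01] tool F [ 8.4 -8.4  1.1] tool T [-3.01 -0.19 -1.91]
time_s: 14.3
position: [0.5877, 0.1029, 0.1574]
tool_rot: [0.842, 1.398, -0.846]
wrist_force: [-4.9, -6.4, -5.9]
finger_gap: 0.0582
pos [0.5877 0.1029 0.1574] jaw yaw 27.9 q [ 0.051  0.477 -0.19   0.904 -0.004  1.136]
shift [ 0.0014  0.0013 -0.0043]
turn 0 [-9.286e-01 -4.000e-04  1.700e-03]
turn 180 [0.0714 0.0012 0.0003]
0.0582091615518152 [-1.47  1.2   1.96] tool F [ 5.9 -7.3  3.3] tool T [-1.96 -0.75 -1.74]
```

First of those calls hit the stop (3 Nm at jaw yaw ≈33°), and in the second the fingers slipped about 5° against it. The lid is bottomed out. I'll unwind slowly to find the zero-torque reference of the present grip.

```bash
python3 -m handwheel '[[[0,-0.004,0.004,-0.006,0,0,1],[0,-0.004,0.004,-0.006,0,0,1]]]' 60
python3 st.py
```

```text
time_s: 14.5
position: [0.5877, 0.1027, 0.1573]
tool_rot: [0.831, 1.405, -0.831]
wrist_force: [-4.8, -3.8, -6.1]
finger_gap: 0.0579
pos [0.5877 0.1027 0.1573] jaw yaw 28.8 q [ 0.05   0.476 -0.191  0.902 -0.     1.117]
shift [ 0.0014  0.0016 -0.0048]
turn 0 [-9.232e-01  6.000e-04  4.000e-04]
turn 180 [ 0.0768  0.0003 -0.0004]
0.05787532863340661 [-0.76  1.06  1.32] tool F [ 6.1 -6.   1. ] tool T [-1.32 -0.15 -1.29]
```

Zero torque extrapolates to jaw yaw ≈30.7°, so a quarter turn back ends at about 120.8°.

```bash
python3 -m handwheel '[[[0,0,0,-0.03,0,0,1],[-0.001,0,0,-0.075,0,0,1],[-0.002,0,0,-0.12,0,0,1],[-0.002,0,0,-0.165,0,0,1],[-0.003,0,0,-0.21,0,0,1],[-0.004,0,0,-0.255,0,0,1],[-0.004,0,0,-0.3,0,0,1],[-0.005,0,0,-0.345,0,0,1],[-0.006,0,0,-0.39,0,0,1],[-0.006,0,0,-0.435,0,0,1],[-0.007,0,0,-0.48,0,0,1],[-0.007,0,0,-0.48,0,0,1]]]' 60
python3 st.py
```

```text
time_s: 15.7
position: [0.5882, 0.104, 0.1591]
tool_rot: [-0.341, 1.541, 0.344]
wrist_force: [-4.4, 1.6, -4.7]
finger_gap: 0.0578
pos [0.5882 0.104  0.1591] jaw yaw 115.0 q [ 0.05   0.475 -0.189  0.905  0.003 -0.387]
shift [ 0.0085  0.001  -0.0026]
turn 0 [-4.442e-01  1.200e-03  3.000e-04]
turn 180 [ 5.558e-01  4.000e-04 -1.300e-03]
0.057822241293702316 [0.4  0.9  0.13] tool F [ 4.7  3.3 -3.4] tool T [-0.13  0.65  0.74]
```

```bash
python3 -m handwheel '[[[0.001,0,0,-0.02,0,0,1],[0.001,0,0,-0.032,0,0,1],[0.001,0,0,-0.032,0,0,1],[0.001,0,0,-0.032,0,0,1]]]' 60
python3 st.py
python3 - <<'E'
from h import *
c=camera("side");save(c,"side8.png",5,(200,170,320,280))
v,u=np.nonzero(c["depth"]>0);P=pts(c,u,v,c["depth"][v,u])
q=P[np.hypot(P[:,0]-.587,P[:,1]-.104)<.045]
A=np.array([.5875,.104])
for a in range(10,70,5):
    r=np.radians(a);d=np.array([np.cos(r),np.sin(r)]);print(a,[proj(c,[*(A+.036*d),z])[0].round(1) for z in(.14,.17)])
c=camera("top");save(c,"top8.png")
save(c,"top8c.png",6,(210,170,310,270))
E
```

```text
time_s: 16.1
position: [0.5882, 0.1042, 0.1591]
tool_rot: [-0.417, 1.527, 0.421]
wrist_force: [-3.9, 1.9, -2.8]
finger_gap: 0.0583
pos [0.5882 0.1042 0.1591] jaw yaw 120.6 q [ 0.05   0.475 -0.189  0.905  0.003 -0.484]
shift [ 0.0084  0.0008 -0.0026]
turn 0 [-4.132e-01  1.300e-03  4.000e-04]
turn 180 [ 5.868e-01  4.000e-04 -1.400e-03]
0.0582967428122264 [0.43 1.07 0.09] tool F [ 2.8  3.6 -2.4] tool T [-0.09  0.7   0.92]
10 [array([245.9, 234.4]), array([245.6, 224.9])]
15 [array([245.3, 235.4]), array([245. , 225.9])]
20 [array([244.9, 236.4]), array([244.5, 226.9])]
25 [array([244.5, 237.5]), array([244.2, 227.9])]
30 [array([244.3, 238.5]), array([244., 229.])]
35 [array([244.3, 239.6]), array([243.9, 230.1])]
40 [array([244.3, 240.7]), array([244. , 231.2])]
45 [array([244.5, 241.8]), array([244.2, 232.2])]
50 [array([244.8, 242.8]), array([244.5, 233.3])]
55 [array([245.3, 243.9]), array([244.9, 234.3])]
60 [array([245.8, 244.9]), array([245.5, 235.4])]
65 [array([246.5, 245.8]), array([246.2, 236.3])]
```

View pics/side8.png

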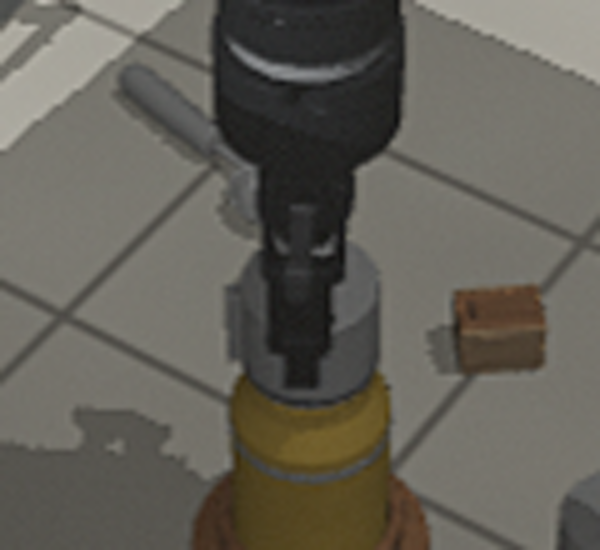

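View pics/top8.png

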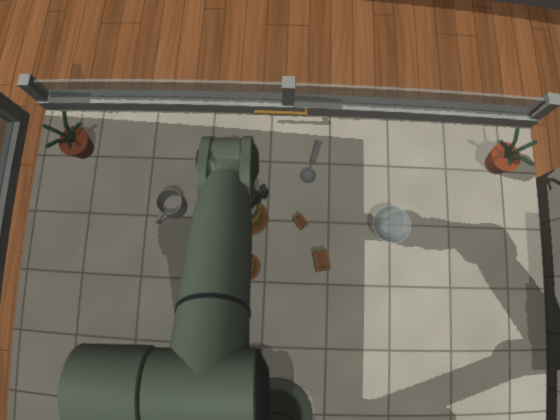

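View pics/top8c.png

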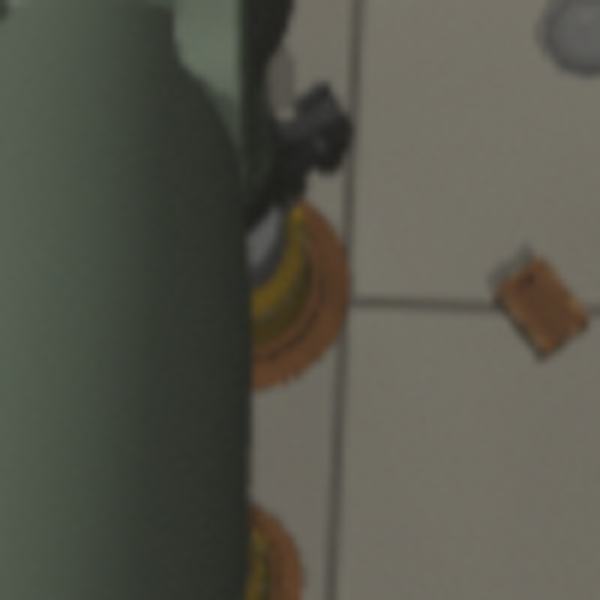

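Lid rib now shows at the left silhouette, (246,236), i.e. about 35°–40°. That is a quarter turn from the stop position of about −55°. The box, mug, bowl and spoon look in order, so I'm handing in.

Run:
```python
from station import *
print(hand_in(), observe()["finger_gap"])
```

```text
the job is handed in; nothing more can be done
the job is handed in; nothing more can be done
```

I lifted the wooden box off the lid and stood it upright on the open sill at about (0.46, −0.12), about 26 cm from the flask. I then gripped the cup lid, screwed it clockwise to the stop, and backed it off a quarter turn. I handed in at about 16 s with the lid still held at 60 N.

**Quarter turn:** By the tool's yaw the lid was backed off about 89.9°, measured from the extrapolated zero-torque point at the stop.

**Slip at the stop:** I pressed one step too far after the stop showed (about 3 N m), and the fingers slipped roughly 4–5° on the lid. I measured the back-off from the grip after the slip, so the slip should not count in it.

**Checks:**
- After release, the box's top stood 43.5 mm above the sill, so it is upright.
- In the last picture the lid's rib was at about 35–40°, a quarter turn from the stop at about −55°. That view is only good to about 10°, and the flask's rib at about −60° ± 10° agrees with it.
- The mug, bowl and spoon looked undisturbed in the last pictures, but I did not re-measure them.

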